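# Press the printed bracket into the scanning corner

## Task

Lift the printed bracket with the rectangular foot up and off its hook and carry it, without dropping it, tipping it over or setting it on the table, to the aluminium scanning fixture. Seat its foot flat on the plate and press it into the corner, the long side of the foot flat against the long fence and one end against the short fence, and finish still gripping it with the fingers and pressing it firmly against both fences, because the scan is taken while you hold it. Leave the round-footed part on its hook and the other things on the table where they are.

Things in the scene. Friction and masses are not known exactly. Their poses are not given: they have to be found in the camera images.
- bracket: printed grey bracket, 0.08 to 0.17 kg, 80 mm tall, hanging upright on stand_a. Foot: rectangular, 48 (x) x 64 (y) x 22 mm thick. From its middle rises a lug 16 (x) x 40 (y) mm up to z = 80. The lug's side edges, 40 mm apart along y, can be gripped from above anywhere from z = 22 to 80, one finger each side of the hook. Origin: centre of the foot's underside, z up
- window (a point): centre of the window through the bracket's lug along x: 24 mm wide (y), from z = 34 to 70 mm above the underside (this point at z = 52). The hook's bar passes through it along x and its top edge rests on the bar
- round_part: a similar grey part on the other stand, to be left hanging: same lug, but a round foot 56 mm across and 22 mm thick. Origin: centre of the underside
- stand_a: fixed hook stand that carries the bracket: dark round base 90 mm across, 12 mm high; at its centre (origin, underside) a steel post, 8 mm thick, bent at the top into a level bar that runs 100 mm along the stand's -x, 8 mm thick, axis at z = 165, ending in an upturned tip. Nothing stands above the bar but the tip
- stand_a_tip (a point): centre of the end of stand_a's upturned tip, at x = -108, y = 0, z = 175 mm in the stand's frame; the tip is 8 mm thick, its top 14 mm above the bar's axis. The bracket hangs 68 to 82 mm from the post; to come off it must rise 10 to 28 mm (the window allows no more), then go 55 mm or more along the stand's -x
- stand_b: the other stand, exactly alike, carrying the round-footed part; the two stands may have changed places
- fixture: fixed scanning fixture: square aluminium plate 150 x 150 x 12 mm with two steel fences at right angles on it. Origin: centre of its underside; x points to the long fence, -y to the short one
- corner (a point): inner corner of the fixture: where the inner faces of both fences meet the plate's top, 12 mm above the table (x = 45, y = -45 mm from the fixture's origin); axes as the fixture's. The free space lies to -x and +y. Friction on plate and fences takes up several N of a sideways push. The bracket seated in the corner has its origin at x = -24, y = +32, z = 0 mm in this frame
- fence_long: the long fence, fixed: 135 mm along the fixture's y, 14 mm thick, 16 mm high above the plate; inner face looks to the fixture's -x. Origin: centre of its underside
- fence_short: the short fence, fixed: 80 mm along the fixture's x, 14 mm thick, 16 mm high above the plate; inner face looks to the fixture's +y. Origin: centre of its underside
- mug: bystander: white mug, 76 mm across, 90 mm high. Origin under its centre
- glue: bystander: white bottle, 44 mm across, 110 mm high. Origin under its centre
- gear: bystander: white printed gear, 55 mm across, 14 mm high, lying. Origin under its centre
- spool: bystander: black filament spool lying flat, 180 mm across, 60 mm high. Origin under its centre
- scraper: bystander: print scraper (spatula) 200 mm long, lying along its x. Origin under its centre
- caliper: bystander: sliding caliper 170 mm long, lying along its x, 12 mm high. Origin under its middle

How it is judged (in metres and radians):
On the way:
1. the bracket is off its hook, held by the fingers in the air (horizontal distance between bracket and stand_a above 0.125 m and height (world z) of bracket above 0.05 m and contact force between the fingers and bracket above 2 N and contact force between bracket and stand_a below 0.05 N), for 0.2 s.
At the end, for the whole second after the job is handed in: The bracket stands on the plate (within 4 mm), upright within 4 degrees, square to the fixture within 4 degrees, its origin within 4 mm of its seated place in the corner, at rest, pressed against each fence with more than 2 N, and still gripped by the fingers with more than 2 N (contact force between bracket and fence_long above 2 N and contact force between bracket and fence_short above 2 N and contact force between the fingers and bracket above 2 N and x of bracket in the frame of corner between -0.029 and -0.02 m and y of bracket in the frame of corner between 0.028 and 0.037 m and z of bracket in the frame of corner between -0.003 and 0.004 m and angle between bracket's own z axis and vertical below 0.07 rad and angle between the x axis of bracket and the x axis of fixture, either way round below 0.07 rad and linear speed of bracket below 0.02 m/s); the arm keeps its last pose, push and grip.
It fails at once if the bracket is set down on the table (its underside below the plate's top) or tipped over (height (world z) of bracket below 0.008 m or angle between bracket's own z axis and vertical above 0.8 rad).
It fails at once if the round-footed part is knocked from its place on the hook (distance of round_part from where it was at the start of the episode above 0.04 m).
It fails at once if a bystander is pushed away (distance of any of mug, glue, gear, spool, scraper, caliper from where it was at the start of the episode above 0.03 m).
It also fails if it takes over 64 s, if anything falls off the work surface, if the arm or the gripper's body presses on something with over 40 N, if the wrist force passes 120 N, or if a joint passes its speed limit or range.

## Robot

A 6-joint arm with a two-finger parallel gripper is mounted at the origin on the work surface. World frame = base frame: x ahead of the robot, y to its left, z up, the work surface at z = 0. Lengths are in m, angles in degrees, forces in N, time in s.
With the tool pointing down it reaches from about 0.375 to 0.9 m from the base axis. Payload 3.1 kg.
Tool frame: the origin (TCP) lies at the very end of the fingers, on their centre line; the grasp point (between the pads) lies 19 mm behind it (bot.tcp_to_grasp is the distance from the TCP to the grasp point, in m); z points along the fingers, y is the direction in which the jaws open and shut (so a half turn about z gives the same grasp; the last joint's range is limited). The gripper opens to 87 mm and grips with 3 to 60 N. Pads are 19 mm wide; open, the fingers measure 117 mm over their backs; the gripper's body (75 mm by 190 mm) begins 51 mm behind the grasp point.
Start: joints at [-81.904, 30.224, 82.088, -0, 67.689, -10.227], TCP at [0.197, -0.593, 0.223] pointing down, gripper open.
Joint ranges: [-176.69, 176.69], [-43.24, 126.21], [12.49, 139.97], [-82, 262], [0, 151.66], [-163.58, 163.58]. Speed limits (degrees/s): [159.86, 159.86, 180, 180, 180, 180].

## Interface

Orientations are given as a 3x3 rotation matrix whose columns are the frame's x, y, z axes.
In Python, from rig import telemetry, eyes, order, bot gives the robot as it stands. The module is installed in compiled form; this text tells all that it offers.
- The arm moves only by the tool servo_tool, never from a script. Its argument "targets" is a list of rows, each a list of 2 entries, a list of its own where there are three numbers: the shift along the tool's x, y, z in m, then the turn, a rotation vector about the tool's x, y, z in rad. In form: [[[tx, ty, tz], [wx, wy, wz]], ...]. A call has 1 to 12 rows; each row is the pose to reach, as a shift and turn from the pose commanded when the call began, along the tool's axes at that moment; what a row does not reach only later rows make up. A row lasts 1/8 s, in which the tool goes at most 62.5 mm and 10.7 degrees, less where a joint would pass 70% of its speed; a pose out of reach is approached as far as the arm can. A call with a gripper value outside its range is refused whole. "gripper" is the finger opening in m, from 0 to 0.087, set as the call begins (left out, the last holds). The fingers move at their own pace and stop on an object; the grip force is fixed at half the most. Time passes only in rows, so rows that repeat a pose let the fingers close. It gives the time, the measured TCP pose, the force and the opening at its end, in the units of the state.
- telemetry.read_state(): the state, without advancing time (a new reading comes with each control period).
- eyes.capture(name): name is "scene" or "side" or "wrist"; returns a dict with "pixels" (384x512x3 uint8, blue, green, red), "intrinsics" (3x3 intrinsics, pixels), "k1" (the pictures are not rectified: a ray, as slopes to the right and down, at radius r is drawn at 1 + k1 r^2 times it, then the intrinsics apply), "extrinsics" (4x4, takes a point from camera to world coordinates); the wrist camera has in their place "T_tool_cam" (4x4, takes a point from camera to tool coordinates, whose origin is the TCP and whose axes are the flange's). Camera axes: x right, y down, z forward; pixel columns grow to the right and rows downward; lengths in m; the calibration is good to about 2 mm. A picture is of the moment at which its call begins: read the wrist's pose just before it. There is no depth.
- order.hand_in(): hands the job in, once; it reports no verdict.
The state is a dict: "time_s": time; "joint_positions": joint angles; "qvel": joint speeds; "tau": joint torques, N m; "position": TCP position; "tcp_rot": TCP orientation; "force": force on the tool from outside, world axes, zero at the start; "moment": the same for the moment, N m; "opening": opening from 0.0 (shut) to 1.0 (fully open).
Only numpy, scipy, OpenCV 4.12 (cv2) and the standard library are available. Lean on these libraries where they do the work, as an engineer would, in place of code of your own. Each camera call takes 0.05 s, during which the arm holds its last target. There are 200 camera calls.

## Working session

There is one attempt and no reset: what is moved stays moved. The work goes in short steps, Python scripts to look and compute and a tool call to move; the robot and the scene stay as the last step left them, time stands still between calls to the robot, and variables do not carry over. Pictures are saved under pics/ and viewed, about 8 in all and at most 12, crops included, and the job is handed in when it is done.

Besides the shell and the picture viewer there is one more tool, called after "Request:" by a JSON object that holds its "api" and its "payload". servo_tool: Moves the arm, as the interface text tells. Its arguments: {"type":"object","properties":{"targets":{"type":"array","items":{"type":"array"}},"gripper":{"type":"number"}},"required":["targets"]}

```bash
mkdir -p pics; cat > h.py <<'E'
import numpy as np, cv2
from rig import telemetry, eyes, order, bot
def cap(name, fn=None):
    s=telemetry.read_state(); c=eyes.capture(name)
    if name=='wrist':
        T=np.eye(4);T[:3,:3]=s['tcp_rot'];T[:3,3]=s['position'];c['E']=T@np.array(c['T_tool_cam'])
    else: c['E']=np.array(c['extrinsics'])
    if fn: cv2.imwrite('pics/'+fn,c['pixels'])
    return c
def ray(c,u,v):
    K=np.array(c['intrinsics']);k=c['k1'] 
    p=np.array([(u-K[0,2])/K[0,0],(v-K[1,2])/K[1,1]]);q=p.copy()
    for _ in range(30): q=p/(1+k*(q@q))
    d=c['E'][:3,:3]@np.array([q[0],q[1],1]);return c['E'][:3,3],d/np.linalg.norm(d)
def onz(c,u,v,z):
    o,d=ray(c,u,v);return o+d*(z-o[2])/d[2]
def tri(*rs):
    A=0;b=0
    for o,d in rs: M=np.eye(3)-np.outer(d,d);A=A+M;b=b+M@o
    x=np.linalg.solve(A,b);return x,[np.linalg.norm(np.cross(x-o,d)) for o,d in rs]
def proj(c,P):
    K=np.array(c['intrinsics']);q=np.linalg.inv(c['E'])@np.append(P,1);p=q[:2]/q[2]
    p=p*(1+c['k1']*(p@p));return K[:2,:2]@p+K[:2,2]
E
python3 - <<'E'
from h import *
a=cap('scene','scene.png');b=cap('side','side.png')
for c in(a,b):print(np.round(c['E'],3).tolist(),c['k1'],np.array(c['intrinsics'])[0])
s=telemetry.read_state();print(s)
E
```

```text
[[0.343, 0.804, -0.486, 1.047], [0.94, -0.294, 0.176, -0.202], [-0.001, -0.517, -0.856, 1.05], [0.0, 0.0, 0.0, 1.0]] -0.07115995678677357 [378.89944274   0.         261.76944681]
[[-0.766, -0.422, 0.485, -0.016], [-0.642, 0.493, -0.587, 0.679], [0.008, -0.761, -0.649, 0.891], [0.0, 0.0, 0.0, 1.0]] -0.09679066637955795 [398.33163566   0.         254.68941324]
{'time_s': 0.1, 'joint_positions': array([-8.19044742e+01,  3.02734319e+01,  8.21479288e+01, -1.23300017e-03,
        6.76899870e+01, -1.02286463e+01]), 'qvel': array([-1.75882979e-04, -1.50098491e-01, -2.46803996e-01,  4.26097094e-02,
       -9.09306695e-02, -4.17582620e-02]), 'tau': array([-6.23429751e-04, -4.40985096e+01, -1.77150357e+01,  6.35422859e-02,
        5.33865974e-02, -2.99493729e-05]), 'position': array([ 0.19641043, -0.59264939,  0.22167791]), 'tcp_rot': array([[ 9.49290398e-01,  3.14400467e-01, -2.93385593e-04],
       [ 3.14400435e-01, -9.49288510e-01,  1.92121408e-03],
       [ 3.25523031e-04, -1.91603064e-03, -9.99998111e-01]]), 'force': array([-0.15914715, -0.08037156, -0.57757125]), 'moment': array([0.03148765, 0.04888831, 0.01340316]), 'opening': 1.0021386249907847}
```

View pics/scene.png

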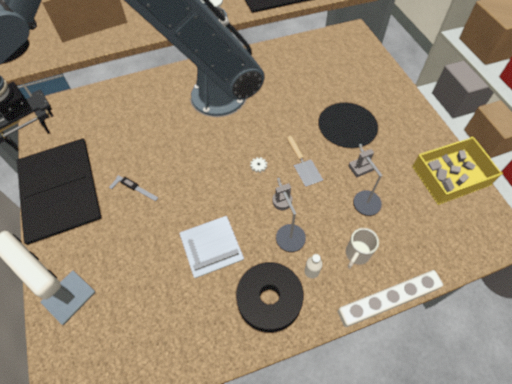

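View pics/side.png

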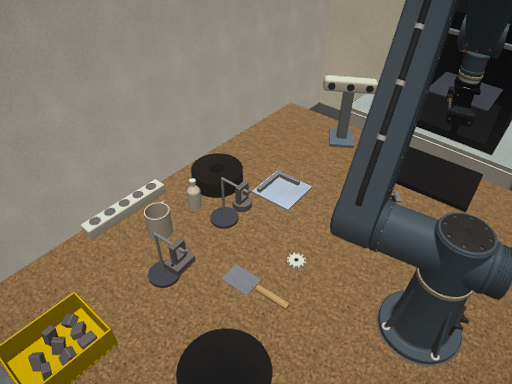

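The rectangular-foot bracket hangs on the stand with its base at scene (368,203) / side (164,272). The round part is on the stand at scene (291,238), and the fixture is at scene (212,245). I'll enlarge these areas.

```bash
python3 - <<'E'
import cv2,numpy as np
a=cv2.imread('pics/scene.png');b=cv2.imread('pics/side.png')
def cr(i,x,y,w,h,k): return cv2.resize(i[y:y+h,x:x+w],(w*k,h*k),interpolation=cv2.INTER_CUBIC)
A=cr(a,330,140,66,50,6);B=cr(b,140,225,66,50,6);C=cr(a,175,215,66,50,6);D=cr(b,245,165,66,50,6)
cv2.imwrite('pics/c1.png',np.vstack([np.hstack([A,B]),np.hstack([C,D])]))
E
```

```text
(no output)
```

View pics/c1.png

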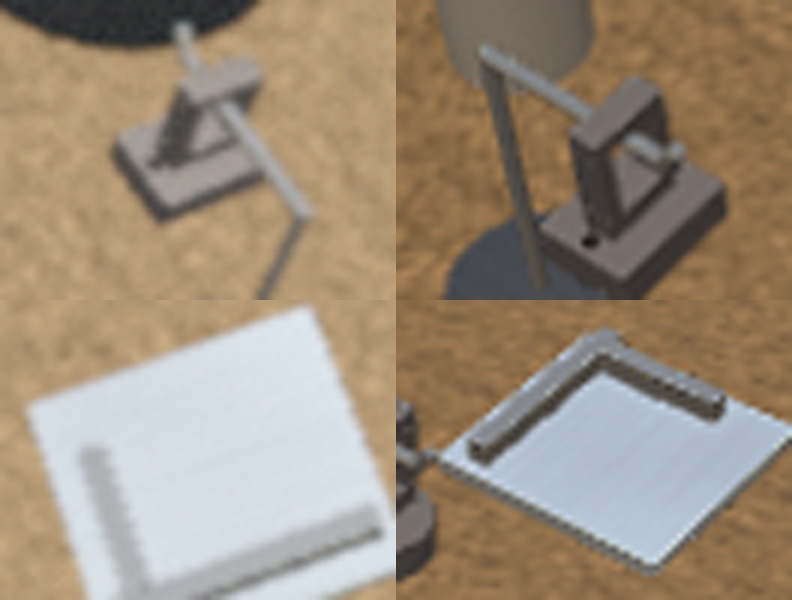

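The crop shows the bracket's bar running from its bend at scene (380.8,175.5) / side (154.8,233.3) to its tip at scene (360.3,145) / side (187,250.3). The fixture's long fence is on the lower right in the scene view and the short fence on the left.

```bash
python3 - <<'E'
from h import *
a=cap('scene');b=cap('side')
bend=tri(ray(a,380.8,175.5),ray(b,154.8,233.3));tip=tri(ray(a,360.3,145),ray(b,187,250.3))
print('bend',bend,'tip',tip)
d=(tip[0]-bend[0])[:2];print('bar az',np.degrees(np.arctan2(d[1],d[0])),np.linalg.norm(d))
# stand base centre
for c,(x,y,w,h),n in((a,(345,185,45,35),'sc'),(b,(140,255,45,35),'si')):
    g=c['pixels'].astype(int);m=((g[...,0]>=g[...,2]+3)&(g.sum(2)<330)).astype(np.uint8)
    m2=np.zeros_like(m);m2[y:y+h,x:x+w]=m[y:y+h,x:x+w]
    k=max(cv2.findContours(m2,0,1)[0],key=cv2.contourArea);print(n,cv2.fitEllipse(cv2.convexHull(k)),onz(c,*cv2.fitEllipse(cv2.convexHull(k))[0],.012))
# bracket lug top ends (z = 165-4... )
for nm,s,t in (('topL',(330+190/6,140+92/6),(140+180/6,225+137/6)),):
    pass
# plate
for c,(x,y,w,h) in((a,(170,205,85,80)),(b,(245,160,80,60))):
    g=c['pixels'].astype(int);hsv=cv2.cvtColor(c['pixels'],cv2.COLOR_BGR2HSV)
    m=((g[...,0]>g[...,2]-25)).astype(np.uint8)
    m2=np.zeros_like(m);m2[y:y+h,x:x+w]=m[y:y+h,x:x+w]
    k=max(cv2.findContours(m2,0,1)[0],key=cv2.contourArea)
    P=np.array([onz(c,*p,.012)[:2] for p in k[:,0]],np.float32)
    r=cv2.minAreaRect(P*1000);print(r,cv2.boundingRect(k),np.round(cv2.boxPoints(r)).tolist())
# fences inner faces
f=lambda c,u,v,z:np.round(onz(c,u,v,z),4)
sx=lambda u,v:(175+u/6,215+(v-300)/6); dx=lambda u,v:(245+(u-396)/6,165+(v-300)/6)
print('side inner corner bottom',f(b,*dx(602,372),.012),'long/ short ends',f(b,*dx(487,462),.012),f(b,*dx(716,419),.012))
print('scene fence tops', [f(a,*sx(*p),.028) for p in((80,452),(103,448),(372,505),(382,528),(150,585))])
E
```

```text
bend (array([0.61811107, 0.30802542, 0.16390243]), [np.float64(0.0011963677423775633), np.float64(0.0011963677423774358)]) tip (array([0.50787707, 0.29858836, 0.17320346]), [np.float64(0.0013896969208282751), np.float64(0.0013896969208279898)])
bar az -175.10687434716107 0.11063720766957431
sc ((366.89398193359375, 202.87472534179688), (22.071630477905273, 26.55295753479004), 112.21541595458984) [0.62092672 0.30404657 0.012     ]
si ((163.3214874267578, 273.1484680175781), (23.713703155517578, 30.374774932861328), 75.65166473388672) [0.61241609 0.31193135 0.012     ]
((589.244384765625, -196.5703582763672), (154.28919982910156, 152.02713012695312), 2.245028018951416) (180, 216, 64, 62) [[509.0, -124.0], [515.0, -276.0], [669.0, -270.0], [663.0, -118.0]]
((592.3523559570312, -182.13720703125), (232.566650390625, 214.52203369140625), 42.40849304199219) (245, 170, 67, 42) [[434.0, -181.0], [579.0, -340.0], [751.0, -183.0], [606.0, -25.0]]
side inner corner bottom [ 0.6292 -0.2378  0.012 ] long/ short ends [ 0.6287 -0.1295  0.012 ] [ 0.552  -0.2459  0.012 ]
scene fence tops [array([ 0.5595, -0.2537,  0.028 ]), array([ 0.5613, -0.2426,  0.028 ]), array([ 0.6341, -0.1285,  0.028 ]), array([ 0.6469, -0.1276,  0.028 ]), array([ 0.6368, -0.2396,  0.028 ])]
```

```bash
cat >> h.py <<'E'
from scipy.spatial.transform import Rotation as Ro
def go(P,yaw,s=None):
    "world target, tool down with tool x at azimuth yaw deg -> shift, rotvec in tool axes"
    s=s or telemetry.read_state();R=np.array(s['tcp_rot']);y=np.radians(yaw);c,n=np.cos(y),np.sin(y)
    G=np.array([[c,n,0],[n,-c,0],[0,0,-1.]])
    print(np.round(R.T@(np.array(P)-s['position']),4).tolist(),np.round(Ro.from_matrix(R.T@G).as_rotvec(),4).tolist())
E
python3 - <<'E'
from h import *
c=cap('wrist');print(np.round(c['T_tool_cam'],3).tolist(),np.array(c['intrinsics'])[0])
go((.42,-.38,.36),5);go((.52,-.1,.36),5);go((.50,.29,.36),5)
E
```

```text
[[-0.0, -0.955, -0.296, 0.082], [1.0, -0.001, 0.001, -0.0], [-0.001, -0.296, 0.955, -0.162], [0.0, 0.0, 0.0, 1.0]] [324.52379441   0.         251.33033367]
[0.2792, -0.132, -0.1377] [-0.001, -0.0001, 0.2326]
[0.4621, -0.3664, -0.1375] [-0.001, -0.0001, 0.2326]
[0.5658, -0.7429, -0.1371] [-0.001, -0.0001, 0.2326]
```

Request:
{"api": "servo_tool", "payload": {"targets": [[[0.04,-0.02,-0.02],[0,0,0.02]],[[0.08,-0.04,-0.04],[0,0,0.05]],[[0.13,-0.07,-0.06],[0,0,0.08]],[[0.18,-0.095,-0.08],[0,0,0.11]],[[0.23,-0.12,-0.08],[0,0,0.14]],[[0.28,-0.145,-0.08],[0,0,0.17]],[[0.33,-0.17,-0.08],[0,0,0.2]],[[0.38,-0.195,-0.08],[0,0,0.22]],[[0.43,-0.22,-0.08],[0,0,0.24]],[[0.47,-0.24,-0.08],[0,0,0.26]],[[0.49,-0.252,-0.08],[0,0,0.26]],[[0.49,-0.252,-0.08],[0,0,0.26]]], "gripper": 0.087}}

```text
time_s: 1.75
position: [0.5831, -0.1985, 0.3022]
tcp_rot: [[0.998, 0.063, -0.0], [0.063, -0.998, 0.0], [-0.0, -0.0, -1.0]]
force: [0.1, -0.0, 0.3]
opening: 1.001
```

```bash
python3 - <<'E'
from h import *
s=telemetry.read_state();print(s['position'],s['qvel'].max(),s['force'])
c=cap('wrist','w1.png')
for p in((0.6358,-.2397,.012),(.6358-.1,-.2436,.012),):print(proj(c,p))
go((.52,.0,.36),5);go((.50,.29,.36),5)
E
```

```text
[ 0.58312288 -0.19845797  0.30219274] 1.0931263290232147 [ 0.05537489 -0.04226218  0.31783665]
[283.93697343 120.01113702]
[280.291294   190.60139153]
[-0.05, -0.203, -0.0578] [0.0002, 0.001, -0.0259]
[-0.0522, -0.4937, -0.0578] [0.0002, 0.001, -0.0259]
```

View pics/w1.png

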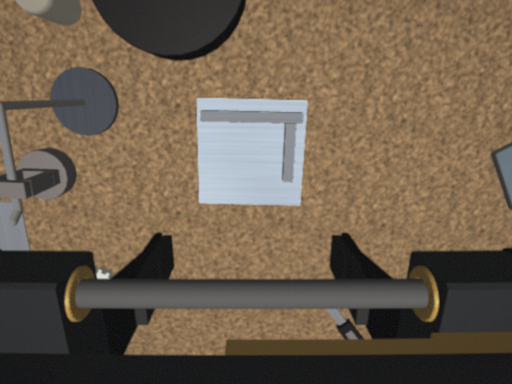

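The wrist view shows the whole plate (about 197–307, 98–206). The long fence lies along the row near 117 and the short fence along the column near 289, with stand_b to the left. I'll measure the plate and fence edges, then go to the hook.

```bash
python3 - <<'E'
from h import *
c=cap('wrist');g=c['pixels'].astype(int);x0,y0,x1,y1=188,90,316,214
m=(g[...,0]>g[...,2]-15).astype(np.uint8);m2=np.zeros_like(m);m2[y0:y1,x0:x1]=m[y0:y1,x0:x1]
k=max(cv2.findContours(m2,0,1)[0],key=cv2.contourArea)
P=np.array([onz(c,*p,.012)[:2] for p in k[:,0]],np.float32)*1000
r=cv2.minAreaRect(P);print(r,np.round(cv2.boxPoints(r),1).tolist())
s=g.sum(2)
print('col 240 rows',s[98:135,240].tolist());print('row 160 cols 275-308',s[160,275:308].tolist())
# subpixel fence inner edges
def cross(v,th):
    for i in range(len(v)-1):
        if (v[i]-th)*(v[i+1]-th)<=0:return i+(th-v[i])/(v[i+1]-v[i])
pl=s[140:170,220:270].mean();
L=[];S=[]
for u in range(208,280,4):
    v=s[117:135,u];th=(pl+v[:2].mean())/2;t=cross(v,th);L.append(onz(c,u,117+t,.028)[:2])
for v_ in range(130,176,4):
    v=s[v_,289:272:-1];th=(pl+v[:2].mean())/2;t=cross(v,th);S.append(onz(c,289-t,v_,.028)[:2])
for n,Q in(('L',L),('S',S)):
    vx,vy,x,y=cv2.fitLine(np.array(Q,np.float32),cv2.DIST_HUBER,0,.01,.01).ravel();print(n,np.degrees(np.arctan2(vy,vx)),x,y)
E
```

```text
((586.8364868164062, -197.02110290527344), (149.38418579101562, 149.49105834960938), 2.3269612789154053) [[509.20001220703125, -125.4000015258789], [515.2000122070312, -274.70001220703125], [664.5, -268.70001220703125], [658.4000244140625, -119.30000305175781]]
col 240 rows [567, 599, 592, 589, 584, 587, 595, 597, 605, 590, 589, 534, 388, 398, 428, 425, 425, 430, 427, 422, 415, 418, 422, 474, 570, 598, 590, 581, 569, 580, 587, 594, 596, 598, 583, 584, 582]
row 160 cols 275-308 [588, 583, 587, 585, 588, 585, 517, 362, 379, 420, 424, 428, 423, 433, 431, 426, 425, 463, 541, 584, 594, 593, 591, 591, 591, 601, 594, 539, 392, 327, 341, 357, 364]
L -88.10652 0.6308419 -0.18299225
S 2.2043378 0.5922011 -0.2397482
```

Request:
{"api": "servo_tool", "payload": {"targets": [[[-0.01,-0.03,-0.02],[0,0,0]],[[-0.02,-0.07,-0.04],[0,0,0]],[[-0.03,-0.115,-0.06],[0,0,-0.01]],[[-0.04,-0.16,-0.06],[0,0,-0.02]],[[-0.05,-0.21,-0.06],[0,0,-0.025]],[[-0.05,-0.26,-0.06],[0,0,-0.025]],[[-0.05,-0.31,-0.06],[0,0,-0.025]],[[-0.05,-0.36,-0.06],[0,0,-0.025]],[[-0.05,-0.41,-0.06],[0,0,-0.025]],[[-0.05,-0.46,-0.06],[0,0,-0.025]],[[-0.05,-0.494,-0.06],[0,0,-0.025]],[[-0.05,-0.494,-0.06],[0,0,-0.025]]]}}

```text
time_s: 3.35
position: [0.5028, 0.2907, 0.3624]
tcp_rot: [[0.996, 0.086, -0.0], [0.086, -0.996, -0.0], [-0.0, 0.0, -1.0]]
force: [-0.6, 0.0, -0.9]
opening: 1.001
```

```bash
python3 - <<'E'
from h import *
c=cap('wrist','w2.png');print(telemetry.read_state()['position'],telemetry.read_state()['tcp_rot'][:,0])
E
```

```text
[0.50298894 0.28936869 0.36235446] [ 9.96388705e-01  8.49081265e-02 -3.99290511e-04]
```

View pics/w2.png

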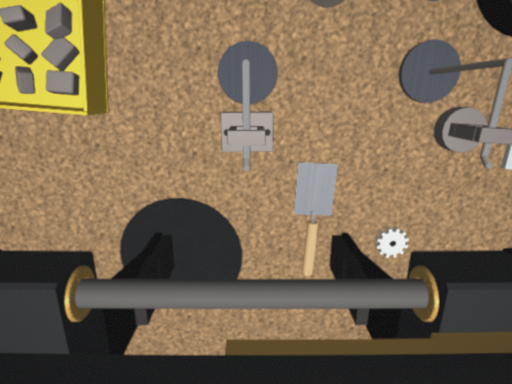

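The bracket hangs with its foot at about (222–272, 112–152) and the bar along column 247. The tip is at (247,168) and the base at (248,72). I'll measure the foot, bar and base here.

```bash
python3 - <<'E'
from h import *
c=cap('wrist');g=c['pixels'].astype(int)
x0,y0,x1,y1=214,106,280,157
sat=g.max(2)-g.min(2)
m=((sat<28)).astype(np.uint8);m2=np.zeros_like(m);m2[y0:y1,x0:x1]=m[y0:y1,x0:x1]
m2=cv2.morphologyEx(m2,cv2.MORPH_OPEN,np.ones((13,13)))
k=max(cv2.findContours(m2,0,1)[0],key=cv2.contourArea);print(cv2.minAreaRect(k))
P=np.array([onz(c,*p,.121)[:2] for p in k[:,0]],np.float32)*1000
r=cv2.minAreaRect(P);print(r)
print('bend',onz(c,246,63,.165),'tip',onz(c,246.5,168,.175),onz(c,246.5,105,.165))
print('tri bend?')
x0,y0,x1,y1=212,36,284,110
m=((g[...,0]>=g[...,2])&(g.sum(2)<330)).astype(np.uint8);m2=np.zeros_like(m);m2[y0:y1,x0:x1]=m[y0:y1,x0:x1]
k=max(cv2.findContours(m2,0,1)[0],key=cv2.contourArea);e=cv2.fitEllipse(cv2.convexHull(k));print('base',e,onz(c,*e[0],.012))
# bar column at rows
for v in (80,90,100,158,164):
    q=sat[v,235:260];t=g.sum(2)[v,235:260];print(v,t.tolist())
im=c['pixels'][30:180,200:295];cv2.imwrite('pics/c2.png',cv2.resize(im,None,fx=4,fy=4,interpolation=2))
go((.543,.3015,.25),5);go((.543,.3015,.133),5)
E
```

```text
((245.5, 131.0), (38.0, 51.0), 90.0)
((542.1372680664062, 299.42108154296875), (45.98968505859375, 62.774105072021484), 4.835936546325684)
bend [0.61617504 0.30419929 0.165     ] tip [0.50827515 0.29485844 0.175     ] [0.57446828 0.30031547 0.165     ]
tri bend?
base ((245.9608917236328, 72.15501403808594), (58.26543045043945, 61.7049560546875), 177.10121154785156) [0.61712751 0.30642176 0.012     ]
80 [282, 284, 284, 273, 273, 310, 416, 470, 474, 470, 468, 462, 406, 312, 276, 286, 282, 278, 284, 288, 285, 276, 274, 280, 289]
90 [278, 283, 283, 277, 284, 331, 418, 467, 475, 471, 469, 463, 411, 312, 280, 286, 285, 279, 285, 284, 281, 284, 285, 285, 289]
100 [274, 279, 281, 277, 281, 315, 400, 470, 476, 474, 475, 462, 417, 328, 283, 282, 286, 283, 286, 287, 283, 278, 277, 285, 296]
158 [447, 467, 467, 444, 415, 402, 397, 410, 439, 450, 446, 440, 417, 377, 364, 408, 414, 402, 386, 385, 388, 396, 388, 393, 415]
164 [395, 409, 404, 394, 391, 380, 373, 378, 410, 435, 434, 423, 391, 343, 327, 369, 394, 398, 414, 426, 430, 416, 398, 404, 411]
[0.0409, -0.0095, 0.1124] [0.0012, 0.0004, -0.0035]
[0.0409, -0.0097, 0.2294] [0.0012, 0.0004, -0.0035]
```

View pics/c2.png

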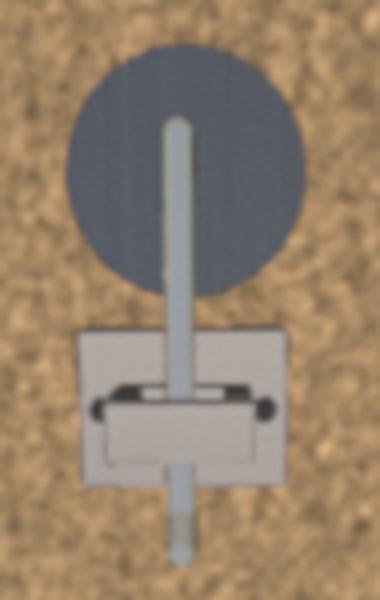

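The crop shows the bracket square to the tool, within a fraction of a degree. The lug top's centre is at about pixel (244.8,138).

```bash
python3 - <<'E'
from h import *
c=cap('wrist');print(onz(c,244.8,138,.179),onz(c,226,138,.179),onz(c,263,138,.179))
go((.5425,.299,.25),4.8);go((.5425,.299,.135),4.8)
E
```

```text
[0.54131238 0.29853837 0.179     ] [0.5396714  0.31831017 0.179     ] [0.54291025 0.27939665 0.179     ]
[0.04, -0.0074, 0.1125] [0.001, 0.0003, -0.0008]
[0.0401, -0.0075, 0.2275] [0.001, 0.0003, -0.0008]
```

Request:
{"api": "servo_tool", "payload": {"targets": [[[0.02,-0.004,0.02],[0,0,0]],[[0.039,-0.0075,0.05],[0,0,0]],[[0.039,-0.0075,0.08],[0,0,0]],[[0.039,-0.0075,0.11],[0,0,0]],[[0.039,-0.0075,0.14],[0,0,0]],[[0.039,-0.0075,0.165],[0,0,0]],[[0.039,-0.0075,0.185],[0,0,0]],[[0.039,-0.0075,0.2],[0,0,0]],[[0.039,-0.0075,0.215],[0,0,0]],[[0.039,-0.0075,0.225],[0,0,0]],[[0.039,-0.0075,0.227],[0,0,0]],[[0.039,-0.0075,0.227],[0,0,0]]]}}

```text
time_s: 5.0
position: [0.5415, 0.3011, 0.1358]
tcp_rot: [[0.996, 0.085, 0.001], [0.085, -0.996, 0.0], [0.001, -0.0, -1.0]]
force: [0.2, -0.3, -0.6]
opening: 1.001
```

Request:
{"api": "servo_tool", "payload": {"targets": [[[0,0,0],[0,0,0]],[[0,0,0],[0,0,0]],[[0,0,0],[0,0,0]],[[0,0,0],[0,0,0]],[[0,0,0],[0,0,0]],[[0,0,0],[0,0,0]],[[0,0,0],[0,0,0]],[[0,0,0],[0,0,0]]], "gripper": 0.02}}

```text
time_s: 6.0
position: [0.5412, 0.3009, 0.1356]
tcp_rot: [[0.996, 0.085, -0.0], [0.085, -0.996, -0.0], [-0.0, 0.0, -1.0]]
force: [-0.2, -0.9, 0.6]
opening: 0.458
```

Request:
{"api": "servo_tool", "payload": {"targets": [[[0,0,-0.006],[0,0,0]],[[0,0,-0.012],[0,0,0]],[[0,0,-0.017],[0,0,0]],[[0,0,-0.019],[0,0,0]],[[0,0,-0.019],[0,0,0]],[[0,0,-0.019],[0,0,0]]]}}

```text
time_s: 6.75
position: [0.5411, 0.3008, 0.1544]
tcp_rot: [[0.996, 0.085, -0.0], [0.085, -0.996, -0.0], [-0.0, 0.0, -1.0]]
force: [-0.0, 0.1, -1.1]
opening: 0.458
```

```bash
python3 - <<'E'
from h import *
s=telemetry.read_state();print(s['position'],s['force'],s['opening'])
b=cap('side');a=cap('scene')
f=lambda c,x,y:cv2.resize(c['pixels'][y:y+66,x:x+66],(396,396),interpolation=2)
cv2.imwrite('pics/c3.png',np.hstack([f(a,325,125),f(b,140,215)]))
E
```

```text
[0.54107096 0.30081721 0.15437824] [-0.01340289  0.05490187 -1.08194655] 0.45788156513122347
```

View pics/c3.png

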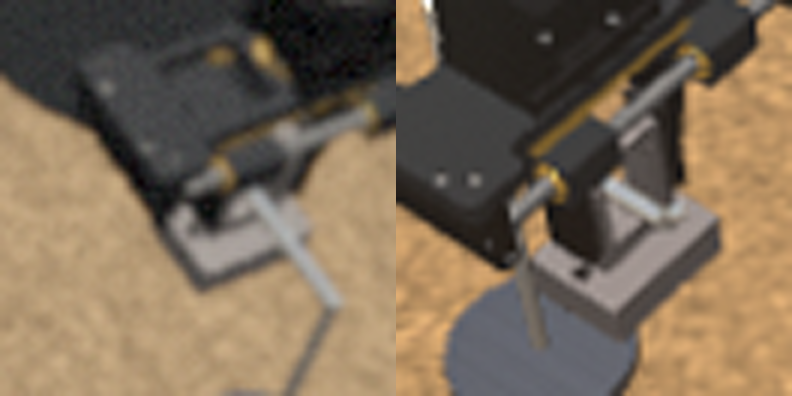

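The bracket is gripped, has risen with the fingers, and the bar runs mid-window. The tool carries −1.1 N, which matches the bracket's weight. Next I slide it off along the bar.

Request:
{"api": "servo_tool", "payload": {"targets": [[[-0.006,0,0],[0,0,0]],[[-0.014,0,0],[0,0,0]],[[-0.022,0,0],[0,0,0]],[[-0.03,0,0],[0,0,0]],[[-0.04,0,0],[0,0,0]],[[-0.05,0,0],[0,0,0]],[[-0.06,0,0],[0,0,0]],[[-0.07,0,0],[0,0,0]],[[-0.078,0,0],[0,0,0]],[[-0.085,0,0],[0,0,0]],[[-0.085,0,0],[0,0,0]]]}}

```text
time_s: 8.22
position: [0.4559, 0.2937, 0.1546]
tcp_rot: [[0.996, 0.085, -0.0], [0.085, -0.996, -0.0], [-0.0, 0.0, -1.0]]
force: [-0.2, -0.4, -0.4]
opening: 0.454
```

Request:
{"api": "servo_tool", "payload": {"targets": [[[0,0,-0.015],[0,0,0]],[[0,0,-0.035],[0,0,0]],[[0,0,-0.06],[0,0,0]],[[0,0,-0.085],[0,0,0]],[[0,0,-0.11],[0,0,0]],[[0,0,-0.125],[0,0,0]],[[0,0,-0.13],[0,0,0]],[[0,0,-0.13],[0,0,0]]]}}

```text
time_s: 9.22
position: [0.4564, 0.2936, 0.2844]
tcp_rot: [[0.996, 0.085, -0.0], [0.085, -0.996, -0.0], [-0.0, 0.0, -1.0]]
force: [0.7, -0.4, -1.9]
opening: 0.456
```

```bash
python3 - <<'E'
from h import *
go((.50,0,.29),2.3);go((.59,-.19,.29),2.3);go((.5,-.2,.29),2.3)
E
```

```text
[0.0186, 0.2962, -0.0056] [0.0001, 0.0003, 0.0446]
[0.0922, 0.4932, -0.0056] [0.0001, 0.0003, 0.0446]
[0.0017, 0.4955, -0.0055] [0.0001, 0.0003, 0.0446]
```

Request:
{"api": "servo_tool", "payload": {"targets": [[[0,0.025,0],[0,0,0]],[[0,0.06,0],[0,0,0]],[[0,0.105,0],[0,0,0.01]],[[0.005,0.155,0],[0,0,0.02]],[[0.015,0.205,0],[0,0,0.03]],[[0.03,0.255,0],[0,0,0.04]],[[0.045,0.305,0],[0,0,0.045]],[[0.06,0.355,0],[0,0,0.045]],[[0.075,0.405,0],[0,0,0.045]],[[0.085,0.45,0],[0,0,0.045]],[[0.092,0.48,0],[0,0,0.045]],[[0.092,0.493,0],[0,0,0.045]]]}}

```text
time_s: 10.72
position: [0.5898, -0.1913, 0.2828]
tcp_rot: [[0.999, 0.038, -0.002], [0.038, -0.999, 0.001], [-0.002, -0.001, -1.0]]
force: [0.2, 1.2, -1.0]
opening: 0.459
```

Request:
{"api": "servo_tool", "payload": {"targets": [[[0,0,0.02],[0,0,0]],[[0,0,0.05],[0,0,0]],[[0,0,0.08],[0,0,0]],[[0,0,0.11],[0,0,0]],[[0,0,0.14],[0,0,0]],[[0,0,0.165],[0,0,0]],[[0,0,0.18],[0,0,0]],[[0,0,0.19],[0,0,0]],[[0,0,0.19],[0,0,0]],[[0,0,0.19],[0,0,0]]]}}

```text
time_s: 11.98
position: [0.5906, -0.19, 0.0954]
tcp_rot: [[0.999, 0.04, 0.002], [0.04, -0.999, -0.001], [0.002, 0.001, -1.0]]
force: [0.8, -0.3, -0.6]
opening: 0.457
```

```bash
python3 - <<'E'
from h import *
s=telemetry.read_state();print(s['position'],s['force'],s['opening'],s['tcp_rot'][:,0])
b=cap('side');a=cap('wrist')
cv2.imwrite('pics/c4.png',np.hstack([cv2.resize(a['pixels'][70:220,165:345],(480,400),interpolation=2),cv2.resize(b['pixels'][140:220,250:314],(320,400),interpolation=2)]))
go((.6078,-.2089,s['position'][2]),2.25)
E
```

```text
[ 0.59062035 -0.18999635  0.09541952] [ 0.79134203 -0.25909338 -0.62575856] 0.45707570757099936 [0.99920416 0.03985626 0.00158892]
[0.0164, 0.0195, 0.0002] [0.001, -0.0017, 0.0005]
```

View pics/c4.png

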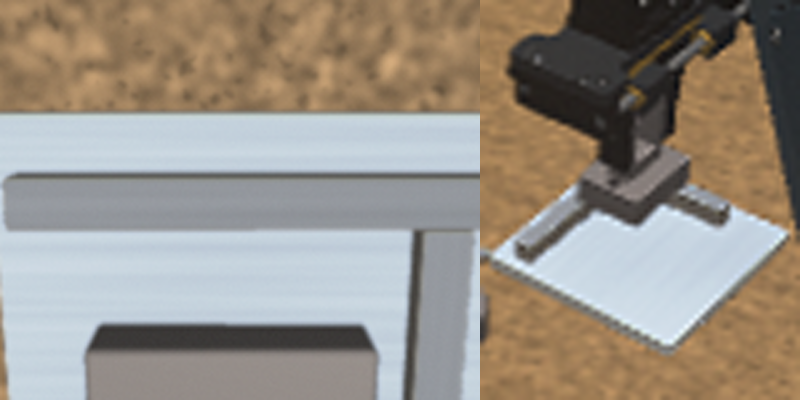

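The foot is square to both fences and about 17 mm and 19 mm short of them, held above the plate. Lowering to light contact.

Request:
{"api": "servo_tool", "payload": {"targets": [[[0,0,0.01],[0,0,0]],[[0,0,0.02],[0,0,0]],[[0,0,0.03],[0,0,0]],[[0,0,0.037],[0,0,0]],[[0,0,0.041],[0,0,0]],[[0,0,0.043],[0,0,0]],[[0,0,0.044],[0,0,0]],[[0,0,0.044],[0,0,0]],[[0,0,0.044],[0,0,0]]]}}

```text
time_s: 13.2
position: [0.5901, -0.1898, 0.0508]
tcp_rot: [[0.999, 0.04, 0.0], [0.04, -0.999, -0.0], [0.0, 0.0, -1.0]]
force: [0.1, -0.4, -0.3]
opening: 0.459
```

Request:
{"api": "servo_tool", "payload": {"targets": [[[0,0,0.001],[0,0,0]],[[0,0,0.0015],[0,0,0]],[[0,0,0.002],[0,0,0]],[[0,0,0.002],[0,0,0]]]}}

```text
time_s: 13.7
position: [0.5899, -0.1897, 0.0486]
tcp_rot: [[0.999, 0.04, -0.0], [0.04, -0.999, 0.0], [-0.0, -0.0, -1.0]]
force: [0.0, 0.9, -0.0]
opening: 0.456
```

Not touching yet; going down in smaller steps.

Request:
{"api": "servo_tool", "payload": {"targets": [[[0,0,0.001],[0,0,0]],[[0,0,0.001],[0,0,0]],[[0,0,0.001],[0,0,0]]]}}

```text
time_s: 14.08
position: [0.59, -0.1897, 0.0486]
tcp_rot: [[0.999, 0.04, 0.0], [0.04, -0.999, -0.0], [0.0, 0.0, -1.0]]
force: [-0.7, -0.1, 6.2]
opening: 0.457
```

Request:
{"api": "servo_tool", "payload": {"targets": [[[0,0,0.001],[0,0,0]],[[0,0,0.001],[0,0,0]],[[0,0,0.001],[0,0,0]]]}}

```text
time_s: 14.45
position: [0.59, -0.1897, 0.0485]
tcp_rot: [[0.999, 0.04, 0.0], [0.04, -0.999, -0.0], [0.0, 0.0, -1.0]]
force: [-3.3, 1.6, 10.5]
opening: 0.46
```

Request:
{"api": "servo_tool", "payload": {"targets": [[[0,0,-0.0015],[0,0,0]],[[0.003,0.004,-0.0015],[0,0,0]],[[0.006,0.008,-0.0015],[0,0,0]],[[0.009,0.012,-0.0015],[0,0,0]],[[0.012,0.015,-0.0015],[0,0,0]],[[0.013,0.016,-0.0015],[0,0,0]],[[0.013,0.016,-0.0015],[0,0,0]],[[0.013,0.016,-0.0015],[0,0,0]]]}}

```text
time_s: 15.45
position: [0.6023, -0.2037, 0.0487]
tcp_rot: [[0.999, 0.04, -0.003], [0.04, -0.999, 0.003], [-0.003, -0.003, -1.0]]
force: [-3.8, 4.7, 8.0]
opening: 0.457
```

Request:
{"api": "servo_tool", "payload": {"targets": [[[0.002,0,0],[0,0,0]],[[0.003,0,0],[0,0,0]],[[0.004,0,0],[0,0,0]],[[0.004,0,0],[0,0,0]]]}}

```text
time_s: 15.95
position: [0.6063, -0.2045, 0.0486]
tcp_rot: [[0.999, 0.04, -0.003], [0.04, -0.999, 0.001], [-0.003, -0.001, -1.0]]
force: [-3.9, 1.7, 7.1]
opening: 0.454
```

Request:
{"api": "servo_tool", "payload": {"targets": [[[0.001,0.001,-0.0005],[0,0,0]],[[0.002,0.002,-0.0005],[0,0,0]],[[0.002,0.003,-0.0005],[0,0,0]],[[0.002,0.004,-0.0005],[0,0,0]],[[0.002,0.004,-0.0005],[0,0,0]]]}}

```text
time_s: 16.58
position: [0.6079, -0.2063, 0.0488]
tcp_rot: [[0.999, 0.04, -0.005], [0.04, -0.999, 0.005], [-0.004, -0.005, -1.0]]
force: [-4.4, 5.9, 8.0]
opening: 0.457
```

Request:
{"api": "servo_tool", "payload": {"targets": [[[0.001,0.001,0],[0,0,0]],[[0.002,0.002,0],[0,0,0]],[[0.002,0.002,0],[0,0,0]],[[0.002,0.002,0],[0,0,0]]]}}

```text
time_s: 17.08
position: [0.608, -0.2064, 0.0489]
tcp_rot: [[0.999, 0.04, -0.009], [0.04, -0.999, 0.008], [-0.009, -0.008, -1.0]]
force: [-6.9, 9.5, 12.9]
opening: 0.458
```

Both axes have stalled, which suggests fence contact. I'll reduce the downward load so friction carries less of the push, then push further.

Request:
{"api": "servo_tool", "payload": {"targets": [[[0,0,-0.001],[0,0,0]],[[0.001,0.001,-0.0015],[0,0,0]],[[0.002,0.0015,-0.0015],[0,0,0]],[[0.002,0.0015,-0.0015],[0,0,0]],[[0.002,0.0015,-0.0015],[0,0,0]]]}}

```text
time_s: 17.7
position: [0.6082, -0.2076, 0.049]
tcp_rot: [[0.999, 0.041, -0.013], [0.041, -0.999, 0.009], [-0.013, -0.009, -1.0]]
force: [-8.8, 8.0, 9.5]
opening: 0.459
```

```bash
python3 - <<'E'
from h import *
s=telemetry.read_state();print(s['position'],s['force'],s['moment'],s['opening'],s['tcp_rot'])
b=cap('side');a=cap('wrist')
cv2.imwrite('pics/c5.png',np.hstack([cv2.resize(a['pixels'][70:220,165:345],(480,400),interpolation=2),cv2.resize(b['pixels'][150:214,256:307],(320,400),interpolation=2)]))
E
```

```text
[ 0.60823922 -0.20764656  0.04904678] [-8.81864853  8.04143395  9.47276941] [1.40725307 1.60222713 0.14519089] 0.45919817753204956 [[ 0.99908105  0.0407314  -0.01334211]
 [ 0.0408516  -0.99912591  0.00886367]
 [-0.01296942 -0.00940057 -0.9998717 ]]
```

View pics/c5.png

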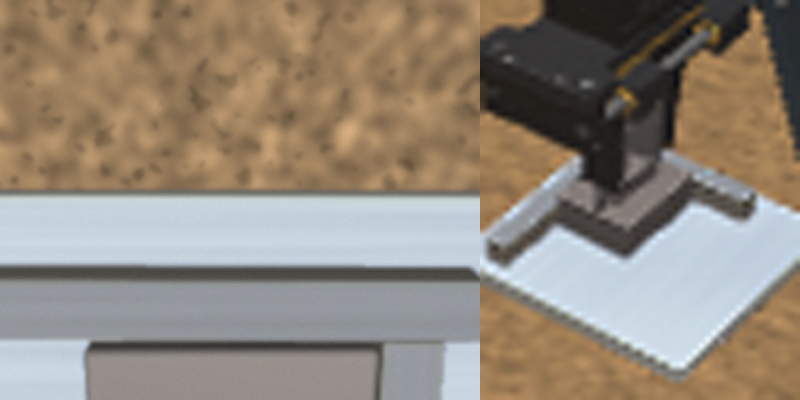

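The foot sits in the corner, with at most a thin dark line left at the short fence (crop x≈380). I'll push on towards it with less downward load and watch whether the TCP still moves.

Request:
{"api": "servo_tool", "payload": {"targets": [[[0,0.001,-0.0005],[0,0,0]],[[0,0.002,-0.0005],[0,0,0]],[[0,0.002,-0.0005],[0,0,0]],[[0,0.002,-0.0005],[0,0,0]]]}}

```text
time_s: 18.3
position: [0.6083, -0.2094, 0.0491]
tcp_rot: [[0.999, 0.04, -0.013], [0.04, -0.999, 0.009], [-0.013, -0.01, -1.0]]
force: [-7.6, 8.8, 7.3]
opening: 0.457
```

Request:
{"api": "servo_tool", "payload": {"targets": [[[0,0.001,-0.0005],[0,0,0]],[[0.001,0.002,-0.0005],[0,0,0]],[[0.001,0.002,-0.0005],[0,0,0]],[[0.001,0.002,-0.0005],[0,0,0]]]}}

```text
time_s: 18.8
position: [0.6083, -0.2095, 0.0492]
tcp_rot: [[0.999, 0.04, -0.016], [0.04, -0.999, 0.013], [-0.015, -0.013, -1.0]]
force: [-8.4, 11.9, 7.3]
opening: 0.456
```

Request:
{"api": "servo_tool", "payload": {"targets": [[[0.001,0.001,-0.0005],[0,0,0]],[[0.002,0.002,-0.0005],[0,0,0]],[[0.002,0.002,-0.0005],[0,0,0]],[[0.002,0.002,-0.0005],[0,0,0]]]}}

```text
time_s: 19.3
position: [0.6084, -0.2096, 0.0493]
tcp_rot: [[0.999, 0.04, -0.02], [0.04, -0.999, 0.016], [-0.02, -0.017, -1.0]]
force: [-11.6, 13.7, 9.2]
opening: 0.453
```

Request:
{"api": "servo_tool", "payload": {"targets": [[[0.001,0.001,-0.0005],[0,0,0]],[[0.001,0.001,-0.0005],[0,0,0]],[[0.001,0.001,-0.0005],[0,0,0]],[[0.001,0.001,-0.0005],[0,0,0]],[[0.001,0.001,-0.0005],[0,0,0]],[[0.001,0.001,-0.0005],[0,0,0]]]}}

```text
time_s: 20.05
position: [0.6085, -0.2097, 0.0495]
tcp_rot: [[0.999, 0.04, -0.023], [0.04, -0.999, 0.018], [-0.022, -0.019, -1.0]]
force: [-12.9, 15.5, 9.2]
opening: 0.458
```

```bash
python3 - <<'E'
from h import *
s=telemetry.read_state();print(s['position'],s['force'],s['moment'],s['opening'],s['qvel'].round(2))
b=cap('side');a=cap('wrist')
cv2.imwrite('pics/c6.png',np.hstack([cv2.resize(a['pixels'][140:220,185:321],(510,300),interpolation=2),cv2.resize(b['pixels'][160:210,256:304],(288,300),interpolation=2)]))
E
```

```text
[ 0.60854211 -0.20971579  0.04945361] [-12.91764903  15.49043762   9.17440968] [2.69432723 2.1112347  0.14409195] 0.45789479176077585 [-0.03  0.04  0.06  0.02  0.02  0.06]
```

View pics/c6.png

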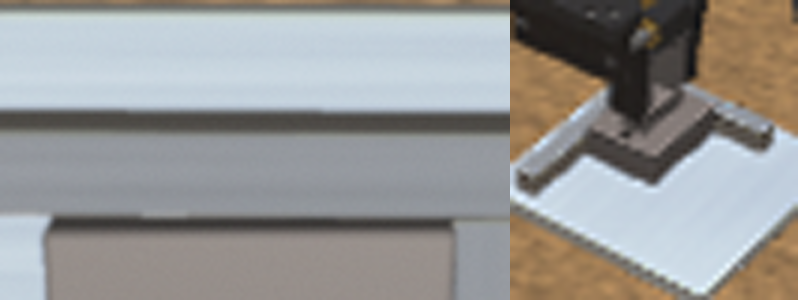

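```bash
python3 - <<'E'
from h import *
print(order.hand_in());s=telemetry.read_state();print(s['time_s'],s['position'],s['force'],s['opening'])
E
```

```text
the job is handed in; nothing more can be done
None
the job is handed in; nothing more can be done
```

The bracket is in the corner of the fixture, and I handed the job in with the fingers still gripping it and pressing it towards both fences. The hand-in gave no verdict, and no state reading was possible after it.

I gripped the lug's side edges, lifted 19 mm, slid the bracket 85 mm off the bar and carried it above stand_b's hook. I lowered it about 17–20 mm short of the fences and slid it into the corner. Seating started at about 15 s and ended at about 20 s of the 64 s allowed.

Last checks before hand-in:
- **Position:** the TCP was at (0.6085, −0.2097). My estimate for the seated place was (0.6078, −0.2089), so it agrees to about 1 mm.
- **Push:** the force on the tool was about 13 N along the long-fence direction, 15 N along the short-fence direction and 9 N upward from the plate. Friction takes part of the two sideways pushes. I could not measure the force on each fence by itself.
- **Grip:** the opening was steady at 39.8 mm, matching the 40 mm lug, and the joints were practically still.
- **Pictures:** the foot was square to the fences and against the short fence. The foot is taller than the long fence, so contact there was read from the stalled motion and rising force.
- **Tilt:** the tool leaned about 0.03 rad under the push. If the bracket follows it, that is still inside the 0.07 rad limit, but I did not measure the bracket's tilt.
- **First stop:** the first stall towards the short fence was friction, not contact. Reducing the downward load let the bracket go 3 mm further until it really stopped.

I didn't touch the round part or the other items. I didn't check their positions in a picture at the end.

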